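# Take the round-topped template out of its rack and put it on the marking stand

## Robot

A 6-joint arm with a two-finger parallel gripper is mounted at the origin on the work surface. World frame = base frame: x ahead of the robot, y to its left, z up, the work surface at z = 0. Lengths are in m, angles in rad, forces in N, time in s.
With the tool pointing down it reaches from about 0.325 to 0.775 m from the base axis. Payload 5.5 kg.
Tool frame: the origin (TCP) lies at the very end of the fingers, on their centre line; the grasp point (between the pads) lies 19 mm behind it (robot.grasp_offset is the distance from the TCP to the grasp point, in m); z points along the fingers, y is the direction in which the jaws open and shut (so a half turn about z gives the same grasp; the last joint's range is limited). The gripper opens to 88 mm and grips with 3 to 60 N. Pads are 20 mm wide; open, the fingers measure 115 mm over their backs; the gripper's body (75 mm by 178 mm) begins 61 mm behind the grasp point.
Start: joints at [1.282, 0.091, 1.231, -0, 1.82, -0.057], TCP at [0.138, 0.584, 0.223] pointing down, gripper open.
Joint ranges: [-2.87, 2.87], [-0.86, 2.18], [0.17, 2.46], [-1.51, 4.65], [0.06, 2.69], [-2.65, 2.65]. Speed limits (rad/s): [2.57, 2.57, 3.01, 3.14, 3.14, 3.14].

## Interface

Orientations are given as a 3x3 rotation matrix whose columns are the frame's x, y, z axes.
In Python, from rig import robot, grab_frame gives the robot as it stands. The module is installed in compiled form; this text tells all that it offers.
- The arm moves only by the shell command python3 -m jog 'ROWS' [OPENING]. ROWS is text: rows parted by semicolons, each of 4 numbers parted by spaces: the shift along the world's x, y, z in m, then the turn about the world's z in degrees. A call has 1 to 20 rows; each row shifts and turns the pose as measured when the row begins; what a row does not reach is not made up. A row lasts 1/12 s, in which the tool goes at most 41.7 mm and 7.16 degrees, less where a joint would pass 70% of its speed; a pose out of reach is approached as far as the arm can. A call with a gripper value outside its range is refused whole. OPENING is the closure, from 0 (fully open) to 1 (shut), set as the call begins (- or left out, the last holds). The fingers move at their own pace and stop on an object; the grip force is fixed at half the most. Time passes only in rows, so rows that do not move let the fingers close. It gives the time, the measured TCP pose, the force and the opening at its end, in the units of the state.
- robot.sense(): the state, without advancing time (a new reading comes with each control period).
- grab_frame(name): name is "scene" or "top" or "wrist"; returns a dict with "color" (420x560x3 uint8, red, green, blue), "mtx" (3x3 intrinsics, pixels), "k1" (the pictures are not rectified: a ray, as slopes to the right and down, at radius r is drawn at 1 + k1 r^2 times it, then the intrinsics apply), "cam_to_world" (4x4, takes a point from camera to world coordinates). Camera axes: x right, y up, looking along -z (the intrinsics and any distortion apply to the point x, -y, -z); pixel columns grow to the right and rows downward; lengths in m; the calibration is good to about 2 mm. A picture is of the moment at which its call begins. There is no depth.
- robot.close_job(): hands the job in, once; it reports no verdict.
The state is a dict: "time": time; "joint_pos": joint angles; "joint_vel": joint speeds; "effort": joint torques, N m; "position": TCP position; "tcp_rot": TCP orientation; "wrist_force": force on the tool from outside, world axes, zero at the start; "ft_torque": the same for the moment, N m; "width": finger opening in m.
Only numpy, scipy, OpenCV 4.12 (cv2) and the standard library are available. Lean on these libraries where they do the work, as an engineer would, in place of code of your own. Each camera call takes 0.05 s, during which the arm holds its last target.

## Task

Swing the keeper bar well aside and leave it open, slide the template with the rounded top up out of its slot in the rack, and stand it on the ledge of the marking stand, rounded end up, leaning flat against the sloping board and wholly on the ledge. Do not drop it, and leave the other two templates in their slots.

Things in the scene. Friction and masses are not known exactly. Their poses are not given: they have to be found in the camera images.
- rack: Fixed wooden rack, 230 (x) by 190 (y) by 98 mm high; origin under its centre, z up, -x side to the robot. Floor 20 mm thick; side walls (inner faces y = +-63 mm) have vertical grooves 12 mm wide, reaching to y = +-77 mm, open at the top (z = 98 mm): three slots at x = -66, 0, +66 mm, one template in each, in varying order. Keeper pivot on the +y wall at its +x end.
- keeper (a joint): Keeper bar's angle, rad: 0 closed, 1.7 stop. Level dark wooden bar 36 mm wide, 14 thick, 123-137 mm above the bench, on a vertical pivot. Closed, it lies along the rack's +y wall over all templates' +y shoulders, its free end 31 mm beyond the rack's -x face. Grows as the free end swings out to the rack's +y side; all slots clear from 0.6. Light friction (0.5 N at the end), stays put.
- keeper_hinge (a point): Fixed point on the keeper's pivot axis, at the bar's mid-thickness, 130 mm above the bench: at x = +104, y = +78 mm in the rack's frame. Axes as the rack's.
- keeper_end (a point): Point on the keeper bar's centre line 250 mm from its pivot axis (the bar ends at 250 mm), at mid-thickness. Its own x axis points from there to the pivot.
- rounded_mid (a point): The wanted template, at half height, centre of width and thickness. Plain plywood, 8 mm thick (x), 150 wide (y), 145 high (z up; edges 72.5 below and above this point), 0.12 kg. Shoulders 27.5 mm above this point; the middle 70 mm of the width rises on as a tongue ending in a half circle of radius 35 mm. 2 mm play in its slot; its top is 165 mm above the bench.
- squared_mid (a point): Another template of the same plywood and size, to be left in its slot; its 70 mm wide tongue ends square. Point and axes as for the rounded one.
- pointed_mid (a point): Another template of the same plywood and size, to be left in its slot; its tongue ends in a point (90 degrees). Point and axes as for the rounded one.
- stand: Fixed wooden stand. Origin under the foot of its board's front face, z up. Base 200 mm wide (y), x = -85 to +35 mm; its top, the ledge, is at z = 20 mm. Board 200 mm wide, 90 along its slope, 12 thick, rises from the ledge at x = 0, leaning 18 degrees (0.314 rad) off upright with its top towards -x; front face looks to +x and up. Lip 12 mm high on the ledge at x = 23 to 33 mm.
Not all that is in view belongs to the job. Leave any turquoise or yellow look-alike of the part that bears rounded_mid alone.

How it is judged:
By the outcome, as a careful person would: the job done as asked, in the order asked, and still so for the second after the job is handed in, with the robot touching nothing.
It also fails if it takes over 64 s, if anything falls off the work surface, if the arm or the gripper's body presses on something with over 40 N, if the wrist force passes 120 N, or if a joint passes its speed limit or range.

## Working session

There is one attempt and no reset: what is moved stays moved. The work goes in short steps, Python scripts to look and compute and a shell command to move; the robot and the scene stay as the last step left them, time stands still between calls to the robot, and variables do not carry over. Pictures are saved under pics/ and viewed, and the job is handed in when it is done.

```bash
mkdir -p pics; cat > h.py <<'E'
import cv2,numpy as np
from rig import robot,grab_frame
def save(n,f):
    cv2.imwrite(f'pics/{n}.png',cv2.cvtColor(f['color'],cv2.COLOR_RGB2BGR))
    np.savez(f'pics/{n}.npz',**f)
def load(n): return dict(np.load(f'pics/{n}.npz'))
def ray(f,u,v):
    K=f['mtx'];k=float(f['k1']);a=np.array([(u-K[0,2])/K[0,0],(v-K[1,2])/K[1,1]])
    p=cv2.undistortPoints(np.array([[[u,v]]],float),K,np.array([k,0,0,0.]))[0,0]
    T=f['cam_to_world'];d=T[:3,:3]@np.array([p[0],-p[1],-1]);return T[:3,3],d
def onz(f,u,v,z):
    o,d=ray(f,u,v);return o+d*(z-o[2])/d[2]
def proj(f,P):
    T=f['cam_to_world'];c=T[:3,:3].T@(np.array(P)-T[:3,3]);s=np.array([c[0],-c[1]])/-c[2]
    s=s*(1+float(f['k1'])*(s@s));K=f['mtx'];return K[0,0]*s[0]+K[0,2],K[1,1]*s[1]+K[1,2]
E
python3 - <<'E'
from h import *
for n in ['scene','top','wrist']:
    f=grab_frame(n);save(n+'0',f);print(n,f['cam_to_world'].round(3).tolist(),f['mtx'].tolist(),f['k1'])
print(robot.sense())
E
```

```text
scene [[0.819, -0.443, 0.364, 0.885], [0.573, 0.643, -0.508, -0.385], [-0.009, 0.625, 0.781, 0.992], [0.0, 0.0, 0.0, 1.0]] [[421.6264589926824, 0.0, 279.2500795205956], [0.0, 421.6264589926824, 210.3098409986658], [0.0, 0.0, 1.0]] -0.007297893746247057
top [[0.001, 0.997, -0.08, 0.364], [-1.0, 0.001, 0.009, 0.204], [0.009, 0.08, 0.997, 1.5], [0.0, 0.0, 0.0, 1.0]] [[506.9267513401443, 0.0, 286.7508491197492], [0.0, 506.9267513401443, 209.72615223740152], [0.0, 0.0, 1.0]] -0.1917738792562798
wrist [[0.23, -0.928, -0.294, 0.057], [0.973, 0.218, 0.071, 0.603], [-0.002, -0.302, 0.953, 0.384], [0.0, 0.0, 0.0, 1.0]] [[374.0756396362738, 0.0, 280.8865662770683], [0.0, 374.0756396362738, 214.0379809901629], [0.0, 0.0, 1.0]] 0.030109850612154987
{'time': 0.15, 'joint_pos': array([ 1.28227692e+00,  9.16749042e-02,  1.23158950e+00, -1.84551537e-05,
        1.81977659e+00, -5.67248721e-02]), 'joint_vel': array([-0.00121345, -0.00094625, -0.00304554,  0.00064609,  0.00135593,
       -0.00205017]), 'effort': array([ 1.81389310e-04, -4.47045600e+01, -4.06907916e+01,  6.98126690e-02,
        2.74810370e-02, -8.73014574e-05]), 'position': array([0.1377963 , 0.58374362, 0.22178437]), 'tcp_rot': array([[-9.73254660e-01,  2.29728557e-01, -3.94952946e-04],
       [ 2.29728887e-01,  9.73253665e-01, -1.39356041e-03],
       [ 6.42487809e-05, -1.44702126e-03, -9.99998951e-01]]), 'wrist_force': array([-0.28718617,  0.0166267 ,  0.02378445]), 'ft_torque': array([ 0.03999135, -0.01390085,  0.01514172]), 'width': 0.08768411777798514}
```

View pics/scene0.png

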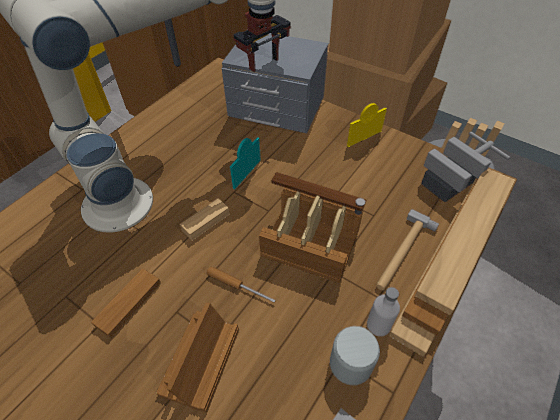

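View pics/top0.png

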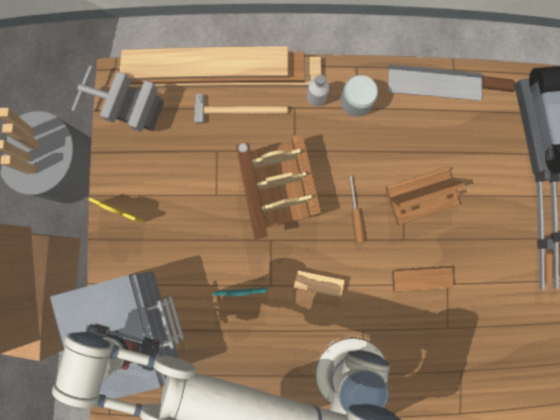

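View pics/wrist0.png

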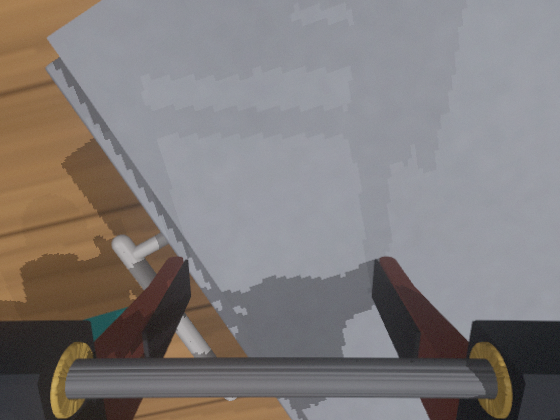

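```bash
python3 - <<'E'
from h import *
a=cv2.imread('pics/scene0.png');cv2.imwrite('pics/z1.png',cv2.resize(a[160:290,240:380],None,fx=5,fy=4.5,interpolation=cv2.INTER_CUBIC))
cv2.imwrite('pics/z3.png',cv2.resize(a[290:420,150:250],None,fx=5,fy=4.5,interpolation=cv2.INTER_CUBIC))
a=cv2.imread('pics/top0.png');cv2.imwrite('pics/z2.png',cv2.resize(a[130:245,230:330],None,fx=5,fy=5,interpolation=cv2.INTER_CUBIC))
cv2.imwrite('pics/z4.png',cv2.resize(a[155:230,375:475],None,fx=7,fy=7,interpolation=cv2.INTER_CUBIC))
E
```

```text
(no output)
```

View pics/z1.png

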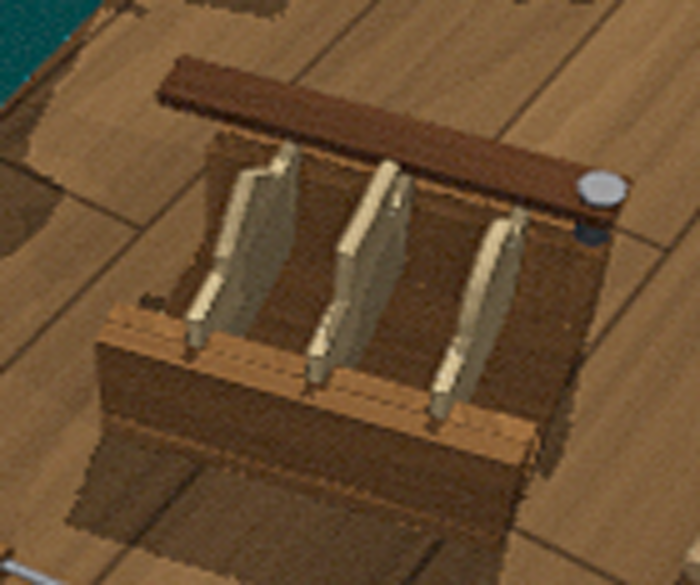

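View pics/z2.png

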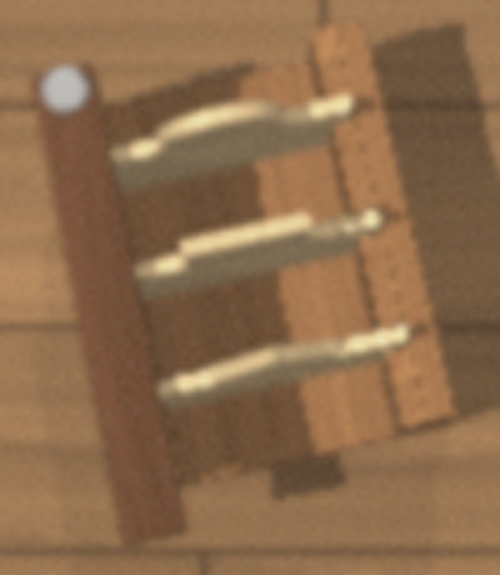

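View pics/z3.png

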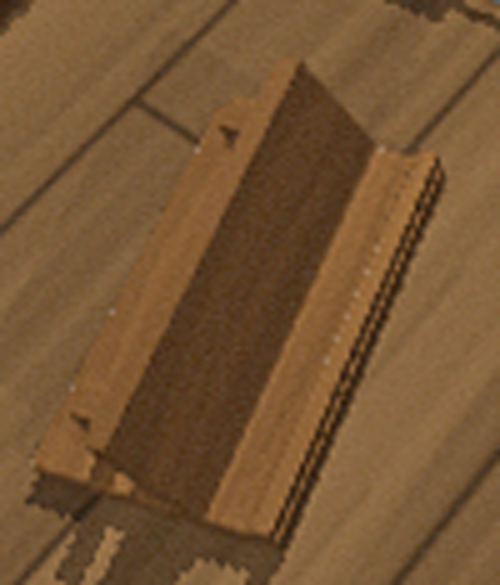

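View pics/z4.png

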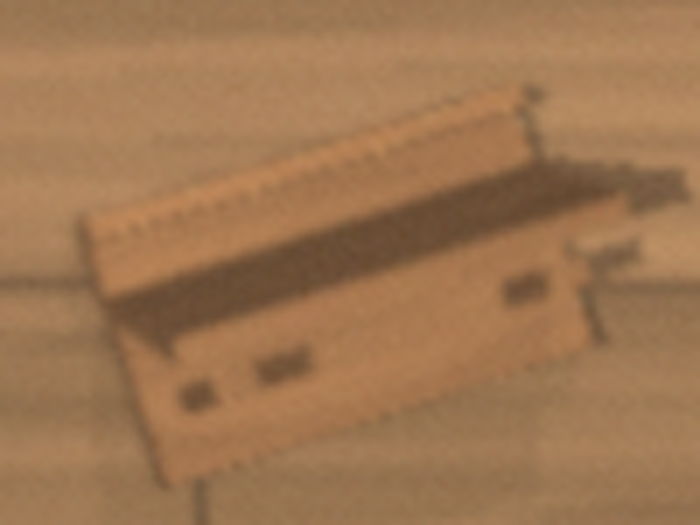

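```bash
python3 - <<'E'
from h import *
t=load('top0');s=load('scene0')
T=lambda x,y,z:onz(t,230+x/5-.4,130+y/5-.4,z)
S=lambda x,y,z:onz(s,240+x/5-.4,160+y/4.5-.4,z)
p=lambda n,v:print(n,v.round(4))
p('knob top .145',T(65,88,.145));p('knob S',S(602,187,.145))
p('bar end T',T(153,538,.137));p('bar end S',S(171,80,.137))
for a,b,c in [('far',(350,103),(437,402)),('mid',(378,218),(314,365)),('near',(405,333),(193,328))]:
    p(a+' -y shoulder T',T(*b,.120)); p(' S',S(*c,.12))
p('tip mid left T',T(183,243,.165));p('tip mid right',T(310,217,.165))
p('wall far in',T(312,30,.098));p('wall far out',T(370,25,.098));p('wall near in',T(400,427,.098));p('wall near out',T(455,412,.098))
p('wall near out S',S(97,340,.098));p('wall far out S',S(530,460,.098))
T4=lambda x,y,z:onz(t,375+x/7-.4,155+y/7-.4,z)
S3=lambda x,y,z:onz(s,150+x/5-.4,290+y/4.5-.4,z)
print('stand')
p('base near +y T',T4(165,485,.02));p('base near -y T',T4(605,342,.02));p('near -y S',S3(40,468,.02))
p('lip far +y T',T4(82,212,.032));p('lip far -y T',T4(522,88,.032));p('lip far S +y',S3(440,160,.032));p('S -y',S3(278,540,.032))
zt=.02+.09*np.cos(.314)
p('board top front +y T',T4(175,350,zt));p('-y',T4(628,197,zt));p('S +y',S3(302,62,zt))
E
```

```text
knob top .145 [0.643 0.313 0.145]
knob S [0.6466 0.3109 0.145 ]
bar end T [0.3991 0.2641 0.137 ]
bar end S [0.4073 0.2585 0.137 ]
far -y shoulder T [0.6398 0.1572 0.12  ]
 S [0.6456 0.1492 0.12  ]
mid -y shoulder T [0.5755 0.142  0.12  ]
 S [0.5823 0.1353 0.12  ]
near -y shoulder T [0.5119 0.1273 0.12  ]
 S [0.518  0.1216 0.12  ]
tip mid left T [0.555  0.2477 0.165 ]
tip mid right [0.5691 0.1802 0.165 ]
wall far in [0.6861 0.1778 0.098 ]
wall far out [0.6891 0.1451 0.098 ]
wall near in [0.4618 0.1291 0.098 ]
wall near out [0.4702 0.0984 0.098 ]
wall near out S [0.4726 0.0992 0.098 ]
wall far out S [0.6969 0.1561 0.098 ]
stand
base near +y T [ 0.4411 -0.1376  0.02  ]
base near -y T [ 0.5023 -0.3332  0.02  ]
near -y S [ 0.5078 -0.3273  0.02  ]
lip far +y T [ 0.5555 -0.1013  0.032 ]
lip far -y T [ 0.6104 -0.2952  0.032 ]
lip far S +y [ 0.5577 -0.106   0.032 ]
S -y [ 0.6188 -0.2933  0.032 ]
board top front +y T [ 0.4906 -0.1228  0.1056]
-y [ 0.5537 -0.3139  0.1056]
S +y [ 0.498  -0.1224  0.1056]
```

```bash
cat > fit.py <<'E'
from h import *
from scipy.optimize import least_squares
t=load('top0');s=load('scene0')
T=lambda x,y:('t',230+x/5-.4,130+y/5-.4)
S=lambda x,y:('s',240+x/5-.4,160+y/4.5-.4)
T4=lambda x,y:('t',375+x/7-.4,155+y/7-.4)
S3=lambda x,y:('s',150+x/5-.4,290+y/4.5-.4)
rack=[(T(153,538),(-.146,.078,.137)),(S(171,80),(-.146,.078,.137)),
(T(350,103),(.066,-.075,.12)),(T(378,218),(0,-.075,.12)),(T(405,333),(-.066,-.075,.12)),
(S(437,402),(.066,-.075,.12)),(S(314,365),(0,-.075,.12)),(S(193,328),(-.066,-.075,.12)),
(T(183,243),(0,.035,.165)),(T(310,217),(0,-.035,.165)),
(T(370,25),(.115,-.095,.098)),(T(455,412),(-.115,-.095,.098)),(S(97,340),(-.115,-.095,.098)),(S(530,460),(.115,-.095,.098))]
zt=.02+.09*np.cos(.314);xt=-.09*np.sin(.314)
stand=[(T4(165,485),(-.085,.1,.02)),(T4(605,342),(-.085,-.1,.02)),(S3(40,468),(-.085,-.1,.02)),
(T4(82,212),(.033,.1,.032)),(T4(522,88),(.033,-.1,.032)),(S3(440,160),(.033,.1,.032)),(S3(278,540),(.033,-.1,.032)),
(T4(175,350),(xt,.1,zt)),(T4(628,197),(xt,-.1,zt)),(S3(302,62),(xt,.1,zt))]
def W(q,P):
    c,n=np.cos(q[2]),np.sin(q[2]);return np.array([q[0]+c*P[0]-n*P[1],q[1]+n*P[0]+c*P[1],P[2]])
def fit(c,q0):
    def r(q):return np.concatenate([np.array(proj({'t':t,'s':s}[o[0]],W(q,P)))-o[1:] for o,P in c])
    R=least_squares(r,q0,loss='soft_l1');return R.x,r(R.x).reshape(-1,2)
if __name__=='__main__':
  for c,q0 in [(rack,(.56,.22,.2)),(stand,(.53,-.22,.3))]:
    q,r=fit(c,q0);print(q.round(4));print(r.round(1).tolist())
    if c is rack:
        for n,P in [('hinge',(.104,.078,.13)),('end',(-.146,.078,.13)),('rounded',(.066,0,.0925))]:print(n,W(q,P).round(4))
E
python3 fit.py
```

```text
[0.5621 0.2149 0.2119]
[[1.4, -1.4], [-0.8, -1.1], [0.6, -0.9], [0.1, -0.9], [-0.1, -0.5], [0.2, -2.4], [-0.1, -2.5], [-0.1, -2.4], [-0.5, 0.1], [-0.2, -0.2], [-0.4, -1.9], [0.2, 0.2], [-1.2, -0.2], [-2.8, 2.4]]
hinge [0.6474 0.3131 0.13  ]
end [0.403  0.2605 0.13  ]
rounded [0.6267 0.2288 0.0925]
[ 0.5539 -0.2092  0.3065]
[[0.6, -0.6], [-1.0, -0.3], [-2.5, -0.2], [0.9, 0.1], [-0.3, -1.7], [-0.2, -1.3], [-1.5, -0.4], [-0.3, -2.4], [-0.4, -1.4], [-0.2, -0.2]]
```

```bash
python3 -m jog '.02 -.026 0 -4.6;.02 -.026 0 -4.6;.02 -.026 0 -4.6;.02 -.026 0 -4.6;.02 -.026 0 -4.6;.02 -.026 0 -4.6;.02 -.026 0 -4.6;.02 -.026 0 -4.6;.02 -.026 0 -4.6;.02 -.026 0 -4.6;.02 -.026 0 -4.6;.02 -.026 0 -4.6;.02 -.026 0 -4.6;.02 -.026 0 -4.6;0 0 0 0;0 0 0 0' 1
python3 - <<'E'
from h import *
f=grab_frame('wrist');save('w1',f);f=grab_frame('top');save('t1',f)
s=robot.sense();print(s['position'],s['tcp_rot'].round(3).tolist(),s['joint_pos'])
E
```

```text
time: 1.48
position: [0.4225, 0.2016, 0.2163]
tcp_rot: [[-0.164, 0.986, -0.003], [0.986, 0.164, 0.002], [0.003, -0.003, -1.0]]
wrist_force: [0.7, -0.3, 0.4]
width: 0.0002
[0.42192874 0.20267826 0.21625547] [[-0.167, 0.986, -0.003], [0.986, 0.167, 0.002], [0.003, -0.003, -1.0]] [ 0.37283304 -0.26399268  1.57696867  0.00315253  1.83077318  0.20621098]
```

View pics/w1.png

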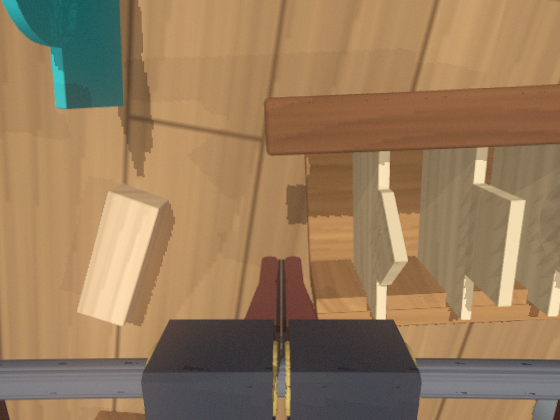

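View pics/t1.png

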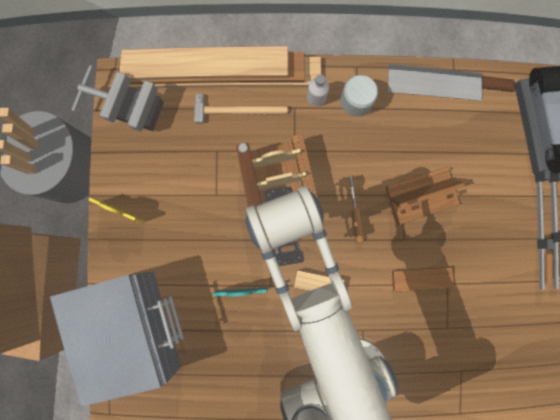

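```bash
python3 -m jog '.018 .004 -.026 0;0 0 -.026 0;0 0 -.026 0;0 0 -.025 0;0 0 0 0;0 0 0 0'
python3 - <<'E'
from h import *
H=np.array([.6474,.3131]);p=robot.sense()['position'][:2]
v=p-H
for a in range(192,117,-5):
    r=.225;off=.030
    q=H+r*np.array([np.cos(np.radians(a)),np.sin(np.radians(a))])+off*np.array([-np.sin(np.radians(a)),np.cos(np.radians(a))])
    print(a,q.round(4),(q-p).round(4));p=q
E
```

```text
time: 2.08
position: [0.4368, 0.2144, 0.1123]
tcp_rot: [[-0.183, 0.983, 0.001], [0.983, 0.183, 0.006], [0.006, 0.002, -1.0]]
wrist_force: [0.1, 0.7, 1.6]
width: 0.0005
192 [0.4336 0.237 ] [-0.0032  0.0226]
187 [0.4277 0.2559] [-0.0058  0.0189]
182 [0.4236 0.2753] [-0.0041  0.0194]
177 [0.4211 0.2949] [-0.0024  0.0197]
172 [0.4204 0.3147] [-0.0007  0.0198]
167 [0.4214 0.3345] [0.001  0.0198]
162 [0.4241 0.3541] [0.0027 0.0196]
157 [0.4286 0.3734] [0.0044 0.0193]
152 [0.4347 0.3922] [0.0061 0.0188]
147 [0.4424 0.4105] [0.0077 0.0182]
142 [0.4516 0.428 ] [0.0093 0.0175]
137 [0.4624 0.4446] [0.0108 0.0166]
132 [0.4746 0.4602] [0.0122 0.0156]
127 [0.488  0.4747] [0.0135 0.0145]
122 [0.5027 0.488 ] [0.0147 0.0133]
```

```bash
python3 -m jog '-.004 .02 0 0;-.006 .02 0 0;-.004 .02 0 0;-.003 .021 0 0;-.001 .021 0 0;.001 .021 0 0;.002 .021 0 0;.004 .02 0 0;.006 .02 0 0;.007 .02 0 0;0 0 0 0'
python3 - <<'E'
from h import *
f=grab_frame('wrist');save('w2',f);f=grab_frame('top');save('t2',f)
E
```

```text
time: 3.0
position: [0.4363, 0.4375, 0.1352]
tcp_rot: [[-0.198, 0.98, 0.02], [0.98, 0.198, 0.018], [0.014, 0.023, -1.0]]
wrist_force: [0.8, -0.1, 0.3]
width: 0.0007
```

View pics/w2.png

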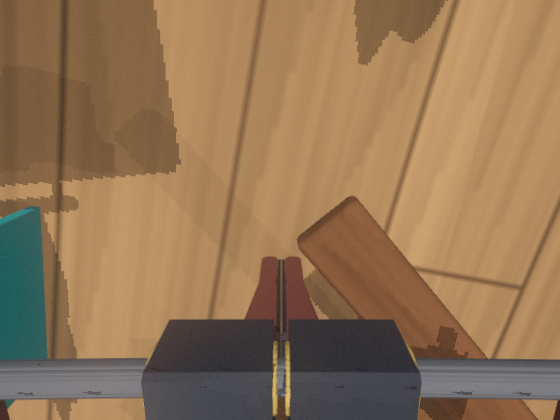

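View pics/t2.png

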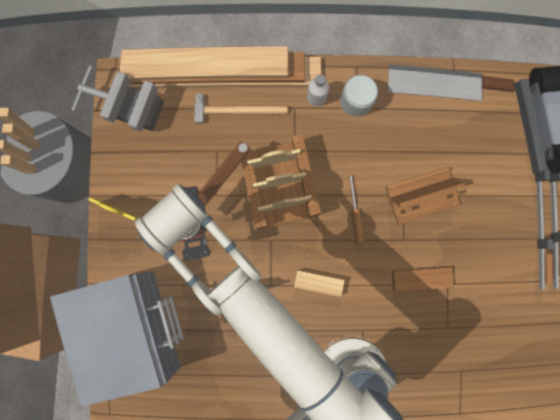

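```bash
python3 -m jog '-.015 -.004 -.02 0;0 0 -.008 0;.01 .012 -.002 0;.012 .016 -.002 0;.012 .016 -.002 0;.012 .015 -.002 0;.013 .014 -.002 0;.013 .014 -.002 0;0 0 0 0'
python3 - <<'E'
from h import *
f=grab_frame('top');save('t3',f)
E
```

```text
time: 3.85
position: [0.4964, 0.5148, 0.1039]
tcp_rot: [[-0.196, 0.98, 0.027], [0.981, 0.195, 0.02], [0.014, 0.03, -0.999]]
wrist_force: [0.9, 0.5, -0.5]
width: 0.0006
```

View pics/t3.png

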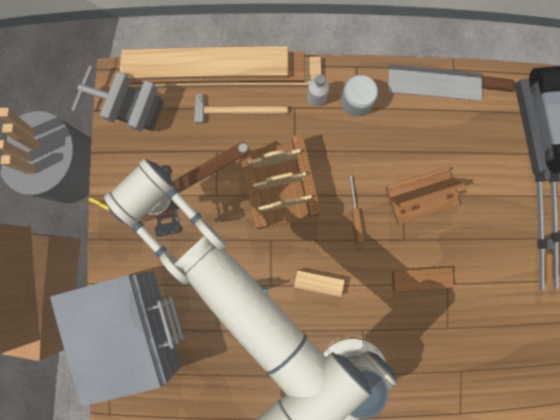

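```bash
python3 -m jog '-.02 -.012 0 0;0 0 .03 0;0 0 .04 0;0 0 .04 0;0 0 .03 0;.014 -.026 0 0;.014 -.026 0 0;.014 -.026 0 0;.014 -.026 0 0;.014 -.026 0 0;.014 -.026 0 0;.014 -.026 0 0;.014 -.026 0 0;.014 -.026 0 0;.014 -.026 0 0;0 0 0 0;0 0 0 0' .5
python3 - <<'E'
from h import *
f=grab_frame('top');save('t4',f);f=grab_frame('wrist');save('w4',f);f=grab_frame('scene');save('s4',f)
print(robot.sense()['position'],robot.sense()['tcp_rot'].round(3).tolist())
E
```

```text
time: 5.32
position: [0.5983, 0.2043, 0.2552]
tcp_rot: [[-0.194, 0.981, 0.022], [0.981, 0.194, 0.003], [-0.001, 0.022, -1.0]]
wrist_force: [0.1, -0.6, 0.6]
width: 0.0439
[0.59807206 0.20635566 0.25486879] [[-0.196, 0.98, 0.022], [0.981, 0.196, 0.003], [-0.001, 0.022, -1.0]]
```

View pics/w4.png

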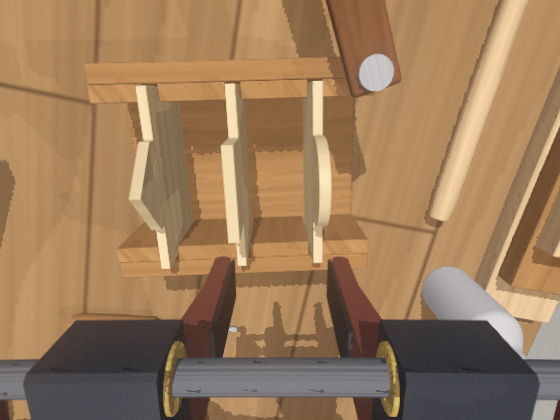

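View pics/s4.png

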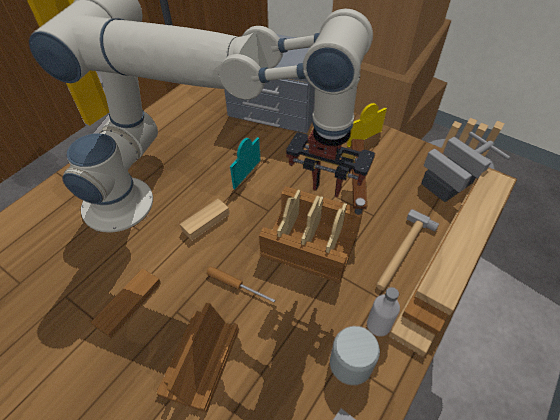

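```bash
python3 - <<'E'
from h import *
from fit import *
w=load('w4')
a=onz(w,317.5,82,.12);b=onz(w,317.5,261,.12);c=onz(w,325,180,.163)
print(a.round(4),b.round(4),((a+b)/2).round(4),np.linalg.norm(a-b),np.degrees(np.arctan2(-(a-b)[0],(a-b)[1])),c.round(4))
q=fit(rack,(.56,.22,.2))[0]
for P in [(.066,.075,.12),(.066,-.075,.12),(.066,0,.165)]:print(proj(w,W(q,P)))
s=load('s4')
E
```

```text
[0.6108 0.3005 0.12  ] [0.6436 0.1573 0.12  ] [0.6272 0.2289 0.12  ] 0.14691978425137575 12.902147171139953 [0.6257 0.2369 0.163 ]
(np.float64(318.08241668689095), np.float64(79.7412447709142))
(np.float64(315.7153180883432), np.float64(262.63529408187947))
(np.float64(324.09782491162815), np.float64(192.03460403589818))
```

```bash
python3 -m jog '.015 .012 0 .6;.014 .011 0 .4;0 0 0 0;0 0 0 0'
python3 -m jog '0 0 -.02 0;0 0 -.02 0;0 0 -.01 0;0 0 0 0'
```

```text
time: 5.8
position: [0.6243, 0.2342, 0.2557]
tcp_rot: [[-0.22, 0.975, 0.022], [0.976, 0.22, 0.005], [-0.0, 0.022, -1.0]]
wrist_force: [0.5, -0.3, -0.3]
width: 0.0436
time: 6.13
position: [0.6213, 0.2368, 0.2061]
tcp_rot: [[-0.225, 0.974, 0.024], [0.974, 0.225, 0.006], [0.0, 0.024, -1.0]]
wrist_force: [0.2, -0.0, -0.1]
width: 0.0439
```

```bash
python3 -m jog '.006 -.008 -.01 0;0 0 -.02 0;0 0 -.02 0;.001 0 -.02 0;.001 0 -.012 0;0 0 0 0'
python3 - <<'E'
from h import *
f=grab_frame('wrist');save('w5',f);print(robot.sense()['position'])
E
```

```text
time: 6.63
position: [0.6307, 0.2262, 0.1256]
tcp_rot: [[-0.225, 0.974, 0.032], [0.974, 0.225, 0.007], [-0.001, 0.032, -0.999]]
wrist_force: [-0.8, 0.1, -0.8]
width: 0.0437
[0.63094784 0.22623847 0.12691325]
```

View pics/w5.png

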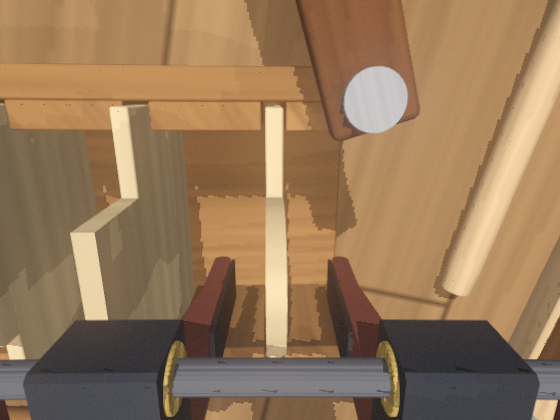

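```bash
python3 -m jog '-.003 .001 0 0;0 0 0 0'; python3 -m jog '0 0 0 0;0 0 0 0;0 0 0 0;0 0 0 0;0 0 0 0;0 0 0 0' 1
```

```text
time: 6.85
position: [0.6286, 0.2271, 0.1292]
tcp_rot: [[-0.224, 0.974, 0.035], [0.974, 0.224, 0.008], [-0.0, 0.036, -0.999]]
wrist_force: [-0.7, -0.7, 0.1]
width: 0.0441
time: 7.35
position: [0.6299, 0.2278, 0.1353]
tcp_rot: [[-0.225, 0.973, 0.042], [0.974, 0.225, 0.01], [0.0, 0.043, -0.999]]
wrist_force: [-6.0, -1.7, 2.2]
width: 0.0086
```

```bash
python3 -m jog '0 0 .015 0;0 0 .015 0;0 0 .015 0'; python3 -m jog '0 0 .025 0;0 0 .03 0;0 0 .03 0;0 0 .02 0'
python3 - <<'E'
from h import *
f=grab_frame('wrist');save('w6',f);f=grab_frame('scene');save('s6',f);print(robot.sense())
E
```

```text
time: 7.6
position: [0.6249, 0.2265, 0.1727]
tcp_rot: [[-0.225, 0.974, 0.023], [0.974, 0.225, 0.005], [-0.001, 0.024, -1.0]]
wrist_force: [-0.1, -0.1, -1.2]
width: 0.0078
time: 7.93
position: [0.6228, 0.2258, 0.2752]
tcp_rot: [[-0.225, 0.974, 0.013], [0.974, 0.225, 0.001], [-0.002, 0.013, -1.0]]
wrist_force: [0.4, 0.0, -1.0]
width: 0.0078
{'time': 8.0333, 'joint_pos': array([ 0.29799725,  0.27217909,  0.93048857, -0.00291423,  1.92031424,
        0.06996978]), 'joint_vel': array([-0.00018578,  0.0156314 ,  0.09310503,  0.00149619, -0.05459655,
        0.00079997]), 'effort': array([-1.29769435e-01, -4.94770467e+01, -3.94660771e+01,  4.87382594e-02,
        3.69036896e-01, -1.26083993e-03]), 'position': array([0.62371453, 0.22613666, 0.27738093]), 'tcp_rot': array([[-0.22504631,  0.97417067,  0.01859201],
       [ 0.97434705,  0.22503273,  0.00284614],
       [-0.00141118,  0.01875558, -0.9998231 ]]), 'wrist_force': array([ 0.1547031 ,  0.80290348, -0.25478613]), 'ft_torque': array([-0.08385512,  0.06248667,  0.04309735]), 'width': 0.007610785075840068}
```

View pics/w6.png

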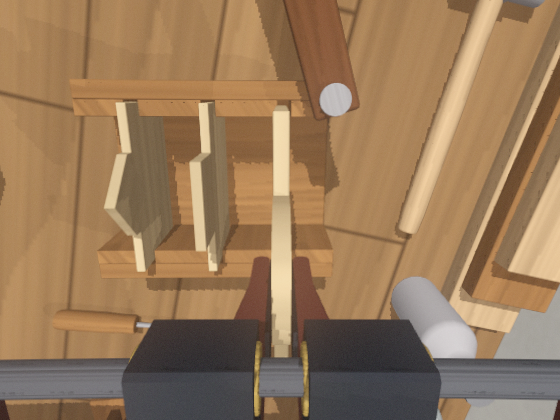

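View pics/s6.png

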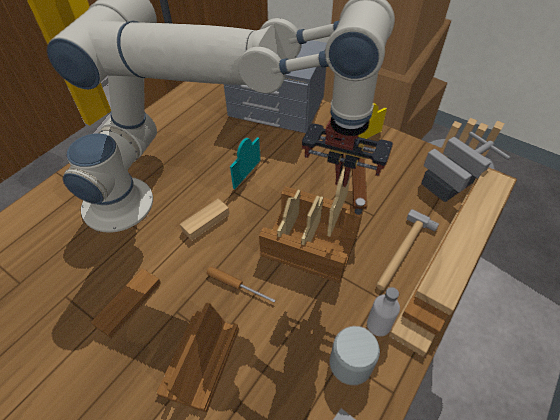

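```bash
python3 -m jog '-.005 -.036 0 .4;-.005 -.036 0 .4;-.005 -.036 0 .4;-.005 -.036 0 .4;-.005 -.036 0 .4;-.005 -.036 0 .4;-.005 -.036 0 .4;-.005 -.036 0 .4;-.005 -.036 0 .4;-.005 -.036 0 .4;-.005 -.036 0 .4;-.005 -.02 0 .2;0 0 0 0;0 0 0 0'
python3 - <<'E'
from h import *
f=grab_frame('wrist');save('w7',f);f=grab_frame('scene');save('s7',f);f=grab_frame('top');save('t7',f);print(robot.sense()['position'])
E
```

```text
time: 9.2
position: [0.5514, -0.2048, 0.2397]
tcp_rot: [[-0.311, 0.95, -0.021], [0.95, 0.311, 0.01], [0.016, -0.017, -1.0]]
wrist_force: [-0.1, -0.2, -1.6]
width: 0.0078
[ 0.55214292 -0.20293603  0.24085836]
```

View pics/w7.png

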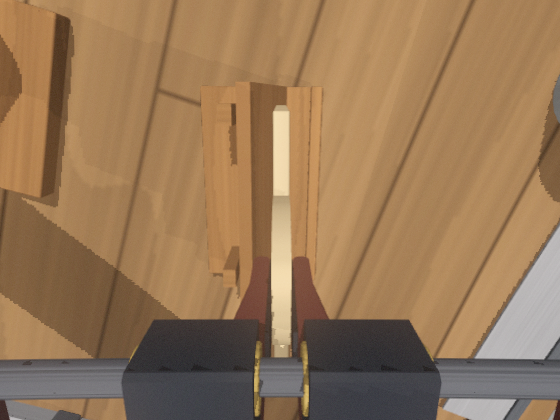

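View pics/s7.png

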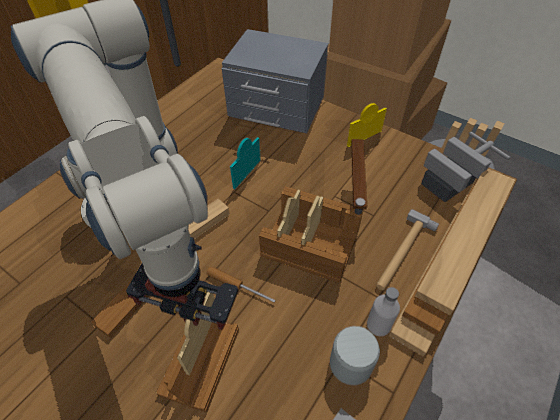

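```bash
python3 - <<'E'
from h import *
from fit import *
q=fit(stand,(.53,-.22,.3))[0];w=load('w7')
for n,P in [('lip+y out',(.033,.1,.032)),('lip-y out',(.033,-.1,.032)),('base+y',(-.085,.1,.02)),('base-y',(-.085,-.1,.02)),('boardtop+y',(-.0278,.1,.1056)),('boardtop-y',(-.0278,-.1,.1056)),('lip in +y',(.023,.1,.032))]:
    print(n,np.round(proj(w,W(q,P))))
a=cv2.imread('pics/w7.png');cv2.imwrite('pics/z7.png',cv2.resize(a[70:300,190:340],None,fx=4.5,fy=2.6,interpolation=cv2.INTER_CUBIC))
E
```

```text
lip+y out [322.  86.]
lip-y out [314. 280.]
base+y [199.  85.]
base-y [208. 273.]
boardtop+y [249.  81.]
boardtop-y [252. 316.]
lip in +y [311.  86.]
```

View pics/z7.png

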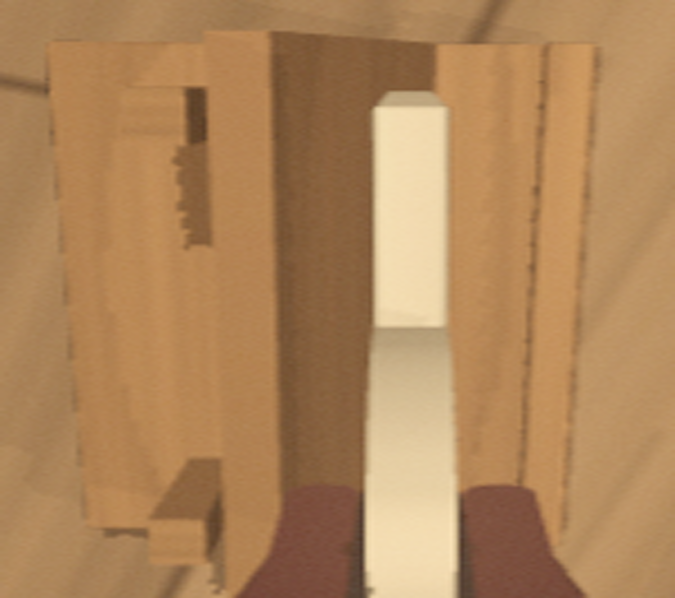

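```bash
python3 -m jog '.008 -.001 0 -.3;.0075 -.001 0 -.2;0 0 -.02 0;0 0 -.02 0;0 0 -.02 0;0 0 -.015 0'
python3 - <<'E'
from h import *
f=grab_frame('wrist');save('w8',f);f=grab_frame('scene');save('s8',f);print(robot.sense()['position'],robot.sense()['tcp_rot'].round(3).tolist())
q=np.array([.5545,-.209]);d=robot.sense()['position'][:2]-q;a=.3065
print(d@[np.cos(a),np.sin(a)],d@[-np.sin(a),np.cos(a)])
a=cv2.imread('pics/s8.png');cv2.imwrite('pics/z8.png',cv2.resize(a[270:420,130:260],None,fx=5,fy=4,interpolation=cv2.INTER_CUBIC))
E
```

```text
time: 9.85
position: [0.576, -0.1987, 0.1699]
tcp_rot: [[-0.314, 0.949, -0.006], [0.949, 0.314, 0.006], [0.008, -0.004, -1.0]]
wrist_force: [-0.3, 0.0, -1.5]
width: 0.0074
[ 0.57482343 -0.19827764  0.16787824] [[-0.314, 0.949, -0.011], [0.949, 0.314, 0.008], [0.011, -0.008, -1.0]]
0.022611455871389394 0.004090585763641068
```

View pics/z8.png

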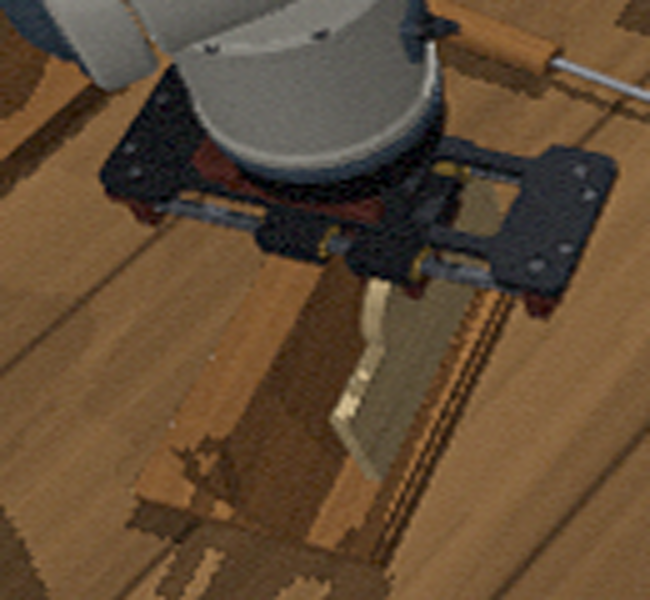

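View pics/w8.png

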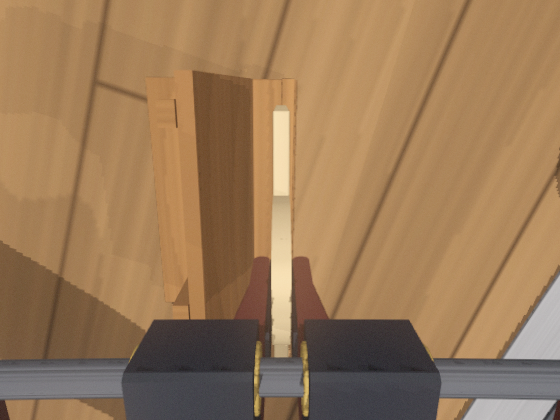

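```bash
cat > st.py <<'E'
from h import *
s=robot.sense();q=np.array([.5545,-.209]);a=.3065
d=s['position'][:2]-q;print('stand x,y',(d@[np.cos(a),np.sin(a)]).round(4),(d@[-np.sin(a),np.cos(a)]).round(4),'z',s['position'][2].round(4),'F',s['wrist_force'].round(1),'zax',s['tcp_rot'][:,2].round(3),'yaw',np.degrees(np.arctan2(s['tcp_rot'][1,1],s['tcp_rot'][0,1])).round(2),s['width'].round(4),s['time'])
E
python3 -m jog '-.010 -.003 0 -.5;0 0 -.012 0'; python3 st.py;  python3 -m jog '-.002 0 -.01 0;0 0 0 0'; python3 st.py
```

```text
time: 10.12
position: [0.5672, -0.2003, 0.1592]
tcp_rot: [[-0.308, 0.951, -0.006], [0.951, 0.308, 0.007], [0.008, -0.004, -1.0]]
wrist_force: [0.1, 0.5, 0.0]
width: 0.0081
time: 10.28
position: [0.566, -0.1994, 0.1474]
tcp_rot: [[-0.309, 0.951, -0.006], [0.951, 0.31, 0.007], [0.009, -0.004, -1.0]]
wrist_force: [-0.8, 0.3, -2.2]
width: 0.0077Traceback (most recent call last):
  File "st.py", line 3, in <module>
    d=s['position'][:2]-q;print('stand x,y',(d@[np.cos(a),np.sin(a)]).round(4),(d@[-np.sin(a),np.cos(a)]).round(4),'z',s['position'][2].round(4),'F',s['wrist_force'].round(1),'zax',s['tcp_rot'][:,2].round(3),'yaw',np.degrees(np.arctan2(s['tcp_rot'][1,1],s['tcp_rot'][0,1])).round(2),s['width'].round(4),s['time'])
                                                                                                                                                                                                                                                                                           ^^^^^^^^^^^^^^^^
AttributeError: 'float' object has no attribute 'round'
Traceback (most recent call last):
  File "st.py", line 3, in <module>
    d=s['position'][:2]-q;print('stand x,y',(d@[np.cos(a),np.sin(a)]).round(4),(d@[-np.sin(a),np.cos(a)]).round(4),'z',s['position'][2].round(4),'F',s['wrist_force'].round(1),'zax',s['tcp_rot'][:,2].round(3),'yaw',np.degrees(np.arctan2(s['tcp_rot'][1,1],s['tcp_rot'][0,1])).round(2),s['width'].round(4),s['time'])
                                                                                                                                                                                                                                                                                           ^^^^^^^^^^^^^^^^
AttributeError: 'float' object has no attribute 'round'
```

```bash
sed -i "s/s\['width'\].round(4)/s['width']/" st.py; python3 -m jog '-.001 -.001 -.006 0;0 0 -.003 0'; python3 st.py;python3 -m jog '0 0 -.004 0'; python3 st.py; python3 - <<'E'
from h import *
f=grab_frame('scene');save('s9',f)
a=cv2.imread('pics/s9.png');cv2.imwrite('pics/z9.png',cv2.resize(a[270:420,130:260],None,fx=5,fy=4,interpolation=cv2.INTER_CUBIC))
E
```

```text
time: 10.45
position: [0.5659, -0.2001, 0.1386]
tcp_rot: [[-0.31, 0.951, -0.005], [0.951, 0.31, 0.007], [0.008, -0.002, -1.0]]
wrist_force: [-1.5, 0.5, -2.2]
width: 0.0076
stand x,y 0.0135 0.005 z 0.1386 F [-1.5  0.5 -2.2] zax [-0.005  0.007 -1.   ] yaw 18.08 0.007555514772930903 10.45
time: 10.53
position: [0.5663, -0.1998, 0.1354]
tcp_rot: [[-0.311, 0.951, -0.003], [0.951, 0.311, 0.007], [0.008, -0.001, -1.0]]
wrist_force: [-4.9, 10.1, 29.4]
width: 0.0078
stand x,y 0.014 0.0052 z 0.1354 F [-4.9 10.1 29.4] zax [-0.003  0.007 -1.   ] yaw 18.1 0.007849356308594244 10.5333
```

View pics/z9.png

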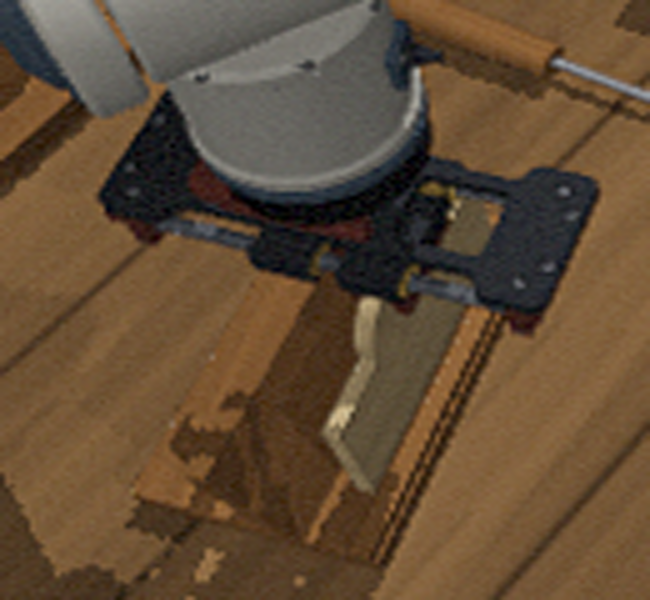

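```bash
python3 -m jog '0 0 .003 0'|tail -2; python3 -m jog '-.005 -.0015 0 -.3' >/dev/null; python3 st.py;python3 -m jog '-.002 -.0006 0 0' >/dev/null; python3 st.py
```

```text
wrist_force: [-1.2, 0.3, -2.1]
width: 0.0079
stand x,y 0.0096 0.0053 z 0.139 F [ 0.6 -0.5 -1.3] zax [-0.002  0.007 -1.   ] yaw 17.83 0.0077955918368597605 10.75
stand x,y 0.007 0.0052 z 0.1391 F [ 0.2 -0.2 -1.5] zax [-0.002  0.006 -1.   ] yaw 17.81 0.007924636833855636 10.8333
```

```bash
python3 -m jog '-.001 -.0003 -.002 -.2' >/dev/null; python3 st.py;python3 -m jog '-.002 -.0006 0 0' >/dev/null; python3 st.py;python3 -m jog '-.0015 -.0005 0 0' >/dev/null; python3 st.py
```

```text
stand x,y 0.0058 0.005 z 0.1376 F [ 0.3  0.5 -1.8] zax [-0.001  0.006 -1.   ] yaw 17.58 0.007795126101905412 10.9167
stand x,y 0.0033 0.005 z 0.137 F [ 0.6  0.5 -1.2] zax [-0.002  0.006 -1.   ] yaw 17.56 0.00759294185780097 11.0
stand x,y 0.0019 0.005 z 0.1371 F [ 3.7  1.5 -0.4] zax [-0.     0.006 -1.   ] yaw 17.56 0.007965499170797837 11.0833
```

```bash
python3 -m jog '0.0005 0 -.0015 0' >/dev/null; python3 st.py;python3 -m jog '0 0 -.001 0' >/dev/null; python3 st.py
```

```text
stand x,y 0.0026 0.0047 z 0.1361 F [ 0.4 -0.2 -1.1] zax [ 0.001  0.006 -1.   ] yaw 17.55 0.007951739415962462 11.1667
stand x,y 0.0028 0.0047 z 0.1354 F [-0.8  1.1  2.5] zax [ 0.002  0.006 -1.   ] yaw 17.56 0.007636356974303132 11.25
```

```bash
python3 -m jog '-.0015 -.0005 -.0003 0' >/dev/null; python3 st.py
```

```text
stand x,y 0.0019 0.0047 z 0.1354 F [ 4.2  2.3 -0.6] zax [ 0.004  0.007 -1.   ] yaw 17.58 0.008000922696081863 11.3333
```

```bash
python3 -m jog '0 0 0 0;0 0 0 0;0 0 0 0' .7; python3 st.py
python3 - <<'E'
from h import *
f=grab_frame('scene');save('s10',f);f=grab_frame('wrist');save('w10',f)
a=cv2.imread('pics/s10.png');cv2.imwrite('pics/z10.png',cv2.resize(a[270:420,130:260],None,fx=5,fy=4,interpolation=cv2.INTER_CUBIC))
E
```

```text
time: 11.58
position: [0.5542, -0.2044, 0.1354]
tcp_rot: [[-0.302, 0.953, 0.002], [0.953, 0.302, 0.006], [0.005, 0.004, -1.0]]
wrist_force: [0.3, 0.2, 1.2]
width: 0.0245
stand x,y 0.0011 0.0045 z 0.1354 F [0.3 0.2 1.2] zax [ 0.002  0.006 -1.   ] yaw 17.56 0.02450705082784172 11.5833
```

View pics/z10.png

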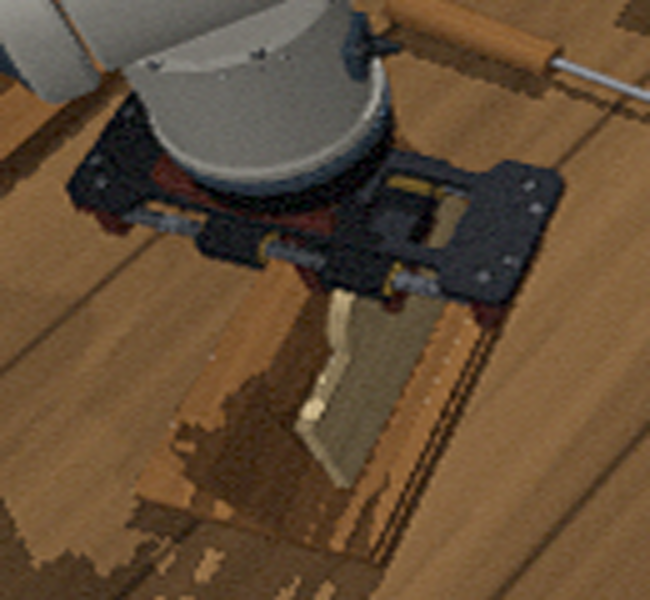

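View pics/w10.png

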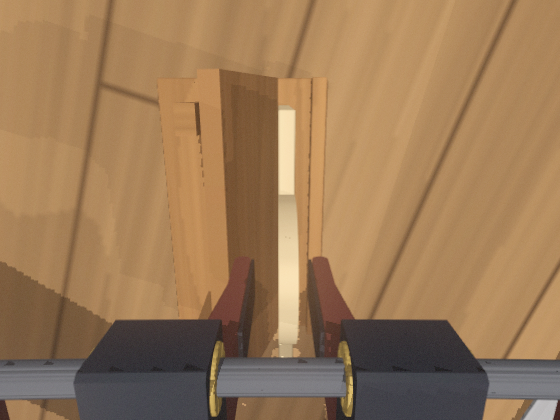

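Template stands upright at the board's foot, jaws loose around it. Now tip it back with the front finger.

```bash
python3 -m jog '-.005 -.0016 0 0;-.005 -.0016 0 0;-.005 -.0016 0 0;-.005 -.0016 0 0'>/dev/null; python3 st.py;python3 -m jog '-.005 -.0016 0 0;-.004 -.0013 0 0'>/dev/null; python3 st.py
python3 - <<'E'
from h import *
f=grab_frame('scene');save('s11',f);f=grab_frame('wrist');save('w11',f)
a=cv2.imread('pics/s11.png');cv2.imwrite('pics/z11.png',cv2.resize(a[270:420,130:260],None,fx=5,fy=4,interpolation=cv2.INTER_CUBIC))
E
```

```text
stand x,y -0.0214 0.0046 z 0.1347 F [ 1.   0.2 -0.6] zax [ 0.001  0.006 -1.   ] yaw 17.6 0.026136547677076582 12.0167
stand x,y -0.0326 0.0045 z 0.1347 F [-0.1  0.4  0.3] zax [ 0.     0.006 -1.   ] yaw 17.57 0.026146176111167534 12.1833
```

View pics/z11.png

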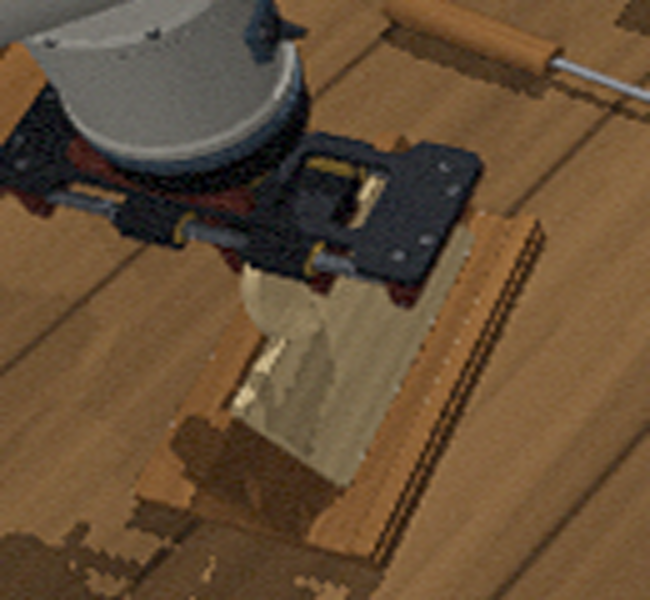

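View pics/w11.png

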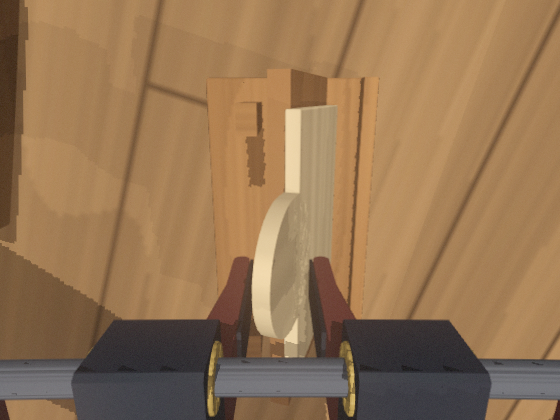

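```bash
python3 -m jog '-.004 -.0013 0 0'>/dev/null; python3 st.py;python3 -m jog '-.003 -.001 0 0'>/dev/null; python3 st.py;python3 -m jog '-.002 -.0006 0 0'>/dev/null; python3 st.py
```

```text
stand x,y -0.0366 0.0044 z 0.1349 F [ 0.8  0.2 -0.2] zax [ 0.001  0.006 -1.   ] yaw 17.54 0.026215278077032497 12.3667
stand x,y -0.0401 0.0043 z 0.135 F [-0.4 -0.6 -0.1] zax [ 0.001  0.006 -1.   ] yaw 17.55 0.02653779810703574 12.45
stand x,y -0.0425 0.0043 z 0.1351 F [ 0.7  0.  -0.2] zax [ 0.002  0.006 -1.   ] yaw 17.55 0.02627216316217687 12.5333
```

```bash
python3 -m jog '-.0015 -.0005 0 0'>/dev/null; python3 st.py;python3 -m jog '-.0015 -.0005 0 0'>/dev/null; python3 st.py
```

```text
stand x,y -0.0442 0.0043 z 0.1351 F [ 0.2  0.9 -0.9] zax [ 0.002  0.006 -1.   ] yaw 17.55 0.026489030081522206 12.6167
stand x,y -0.0457 0.0043 z 0.1352 F [ 0.3 -0.2  0.6] zax [ 0.003  0.006 -1.   ] yaw 17.56 0.026345079107938252 12.7
```

```bash
python3 - <<'E'
from h import *
f=grab_frame('scene');save('s12',f);f=grab_frame('wrist');save('w12',f)
a=cv2.imread('pics/s12.png');cv2.imwrite('pics/z12.png',cv2.resize(a[270:420,130:260],None,fx=5,fy=4,interpolation=cv2.INTER_CUBIC))
E
```

```text
(no output)
```

View pics/z12.png

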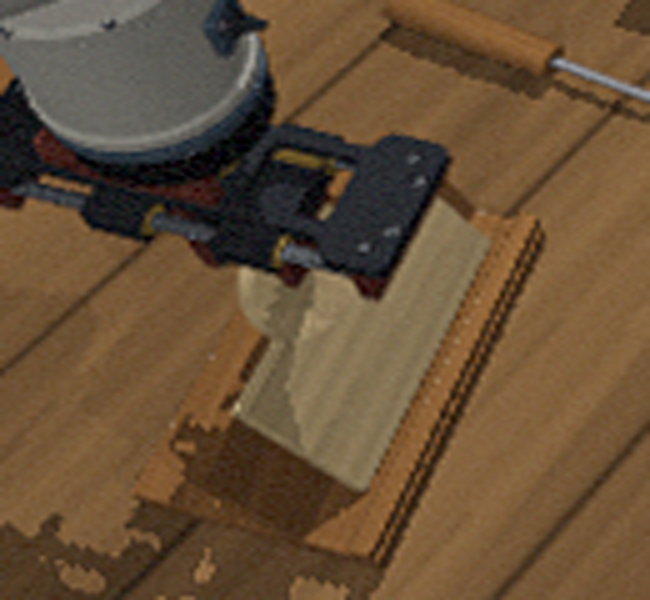

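View pics/w12.png

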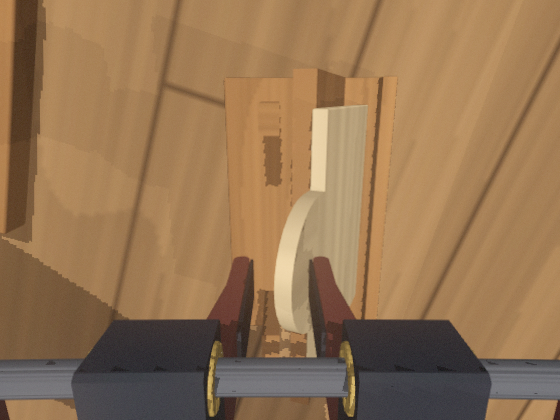

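```bash
python3 -m jog '.005 .0016 0 0;.005 .0016 0 0;.005 .0016 0 0;.005 .0016 0 0;.004 .0013 0 0;.004 .0013 0 0'>/dev/null; python3 st.py
python3 - <<'E'
from h import *
f=grab_frame('scene');save('s13',f);f=grab_frame('wrist');save('w13',f)
a=cv2.imread('pics/s13.png');cv2.imwrite('pics/z13.png',cv2.resize(a[270:420,130:260],None,fx=5,fy=4,interpolation=cv2.INTER_CUBIC))
E
```

```text
stand x,y -0.0137 0.0044 z 0.1352 F [ 0.3  0.3 -0.2] zax [ 0.001  0.005 -1.   ] yaw 17.53 0.02614290999377386 13.3
```

View pics/z13.png

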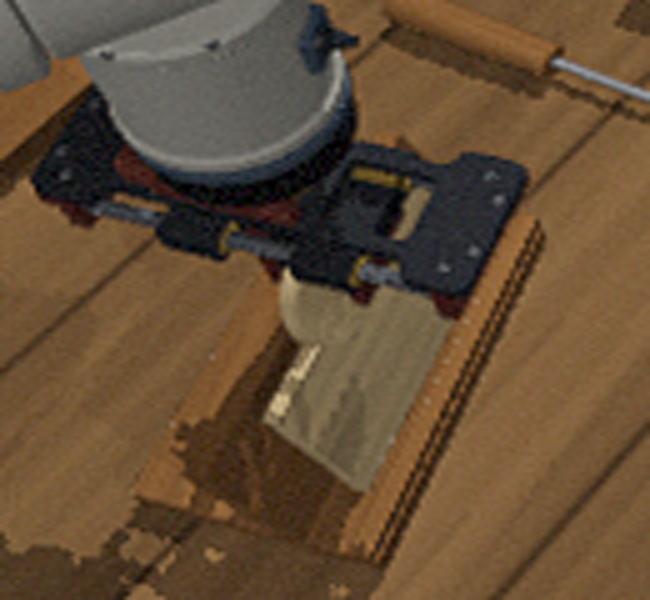

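View pics/w13.png

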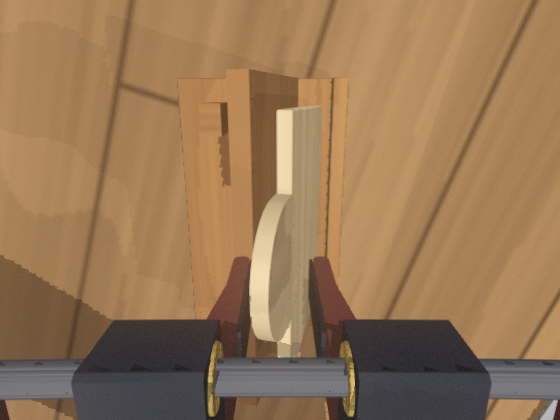

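```bash
python3 -m jog '.005 .0016 0 0;.005 .0016 0 0;.004 .0013 0 0;.004 .0013 0 0;.003 .001 0 0'>/dev/null; python3 st.py
python3 - <<'E'
from h import *
f=grab_frame('scene');save('s14',f);f=grab_frame('wrist');save('w14',f)
a=cv2.imread('pics/s14.png');cv2.imwrite('pics/z14.png',cv2.resize(a[270:420,130:260],None,fx=5,fy=4,interpolation=cv2.INTER_CUBIC))
E
```

```text
stand x,y 0.0102 0.0046 z 0.1348 F [0.7 0.9 0.5] zax [ 0.001  0.006 -1.   ] yaw 17.54 0.026009376617058686 13.8167
```

View pics/z14.png

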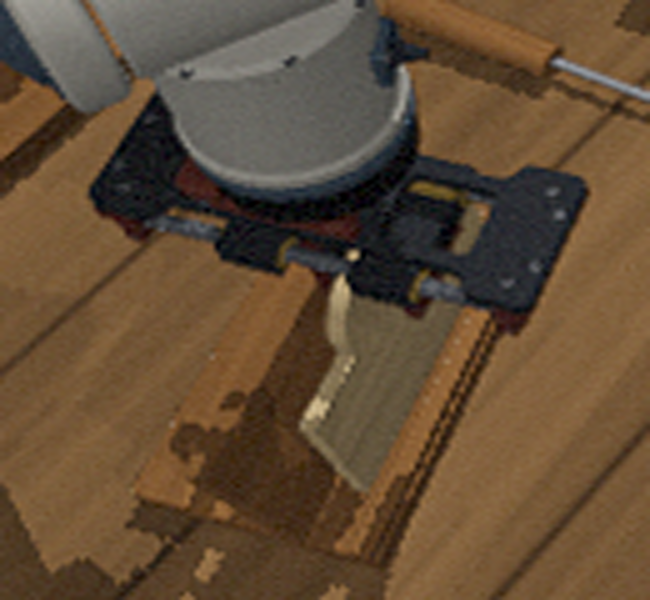

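View pics/w14.png

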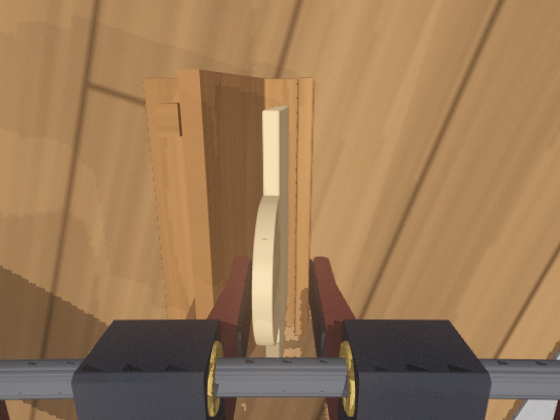

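```bash
python3 -m jog '.003 .001 .0005 0'>/dev/null; python3 -m jog '0 0 .0005 0;0 0 0 0;0 0 0 0;0 0 0 0' 1; python3 st.py; python3 -m jog '0 0 .0025 0'>/dev/null; python3 st.py
python3 - <<'E'
from h import *
f=grab_frame('scene');save('s15',f)
a=cv2.imread('pics/s15.png');cv2.imwrite('pics/z15.png',cv2.resize(a[270:420,130:260],None,fx=5,fy=4,interpolation=cv2.INTER_CUBIC))
E
```

```text
time: 14.33
position: [0.5658, -0.2005, 0.1359]
tcp_rot: [[-0.302, 0.953, 0.001], [0.953, 0.302, 0.006], [0.005, 0.002, -1.0]]
wrist_force: [0.7, 0.3, -0.8]
width: 0.0078
stand x,y 0.0134 0.0047 z 0.1359 F [ 0.7  0.3 -0.8] zax [ 0.001  0.006 -1.   ] yaw 17.55 0.007789161795935457 14.3333
stand x,y 0.013 0.0049 z 0.1376 F [-0.4  0.1 -1.2] zax [-0.001  0.006 -1.   ] yaw 17.54 0.00748084293295671 14.4167
```

View pics/z15.png

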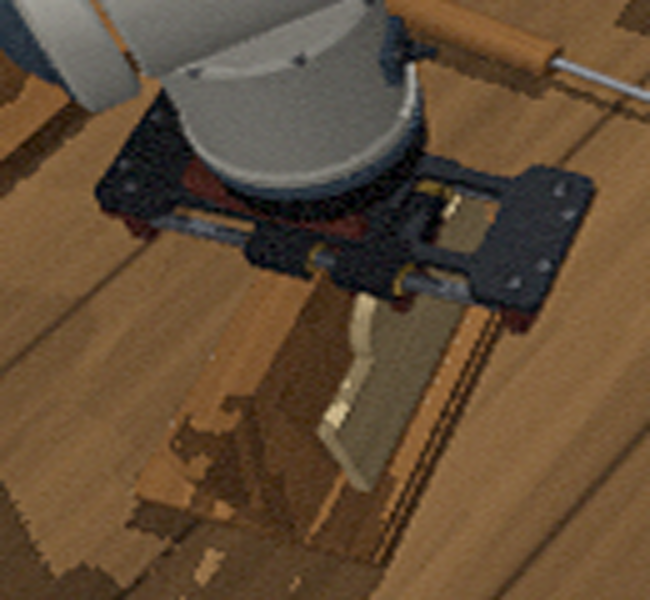

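```bash
python3 -m jog '-.003 -.001 0 0;-.003 -.001 0 0'>/dev/null; python3 st.py; python3 -m jog '-.0025 -.0008 0 0'>/dev/null; python3 st.py;  python3 -m jog '-.0013 -.0004 -.0005 0'>/dev/null; python3 st.py
```

```text
stand x,y 0.0067 0.0047 z 0.1384 F [ 0.3  0.3 -2.4] zax [ 0.     0.006 -1.   ] yaw 17.56 0.007927647693906244 14.6333
stand x,y 0.0036 0.0047 z 0.1383 F [-0.8 -0.7 -2.2] zax [-0.     0.006 -1.   ] yaw 17.56 0.007917517996551052 14.7167
stand x,y 0.002 0.0047 z 0.138 F [2.2 0.8 1.1] zax [ 0.     0.006 -1.   ] yaw 17.55 0.007896995295539458 14.8
```

```bash
python3 -m jog '-.001 -.0003 -.0005 0'>/dev/null; python3 st.py; 
```

```text
stand x,y 0.0015 0.0046 z 0.1381 F [3.3 1.4 0.8] zax [ 0.003  0.006 -1.   ] yaw 17.56 0.00810537783195676 14.8833
```

```bash
python3 -m jog '.0003 0 -.0015 0'>/dev/null; python3 st.py; python3 -m jog '0 0 -.001 0'>/dev/null; python3 st.py;
```

```text
stand x,y 0.0021 0.0045 z 0.1373 F [ 0.9  0.5 -0.1] zax [ 0.005  0.006 -1.   ] yaw 17.55 0.007926733465955245 14.9667
stand x,y 0.0022 0.0044 z 0.1364 F [ 1.4  0.1 -0.2] zax [ 0.005  0.006 -1.   ] yaw 17.55 0.007858804197373406 15.05
```

```bash
python3 -m jog '-.0003 0 -.001 0'>/dev/null; python3 st.py; python3 -m jog '-.0008 -.0002 -.0008 0'>/dev/null; python3 st.py;
```

```text
stand x,y 0.0022 0.0043 z 0.1359 F [ 1.4 -0.7  4.8] zax [ 0.007  0.006 -1.   ] yaw 17.55 0.007881132672885835 15.1333
stand x,y 0.0019 0.0043 z 0.1359 F [2.7 1.7 4.1] zax [ 0.008  0.005 -1.   ] yaw 17.56 0.007645186441211847 15.2167
```

```bash
python3 -m jog '0 0 0 0;0 0 0 0;0 0 0 0' .7 >/dev/null; python3 -m jog '-.005 -.0016 0 0;-.005 -.0016 0 0;-.004 -.0013 0 0;-.004 -.0013 0 0;-.004 -.0013 0 0;-.004 -.0013 0 0;-.003 -.001 0 0'>/dev/null; python3 st.py
python3 - <<'E'
from h import *
f=grab_frame('scene');save('s16',f);f=grab_frame('wrist');save('w16',f)
a=cv2.imread('pics/s16.png');cv2.imwrite('pics/z16.png',cv2.resize(a[270:420,130:260],None,fx=5,fy=4,interpolation=cv2.INTER_CUBIC))
E
```

```text
stand x,y -0.0341 0.0043 z 0.1335 F [0.1 0.2 0.8] zax [ 0.001  0.005 -1.   ] yaw 17.52 0.026000474113955584 16.05
```

View pics/z16.png

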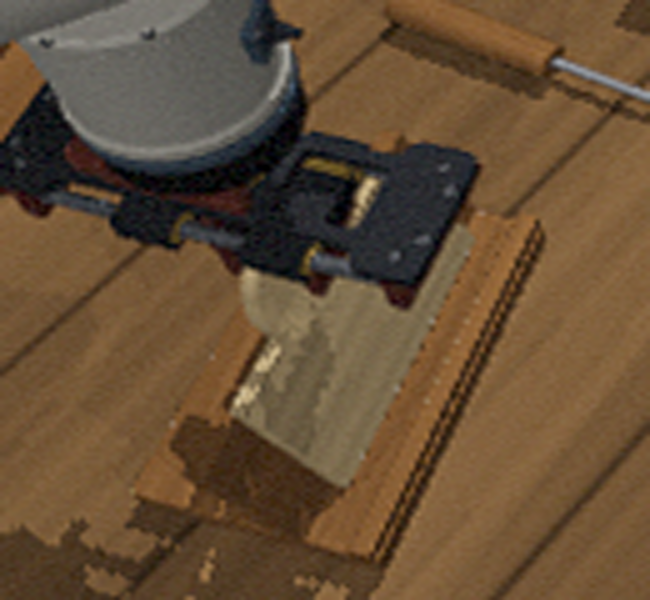

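View pics/w16.png

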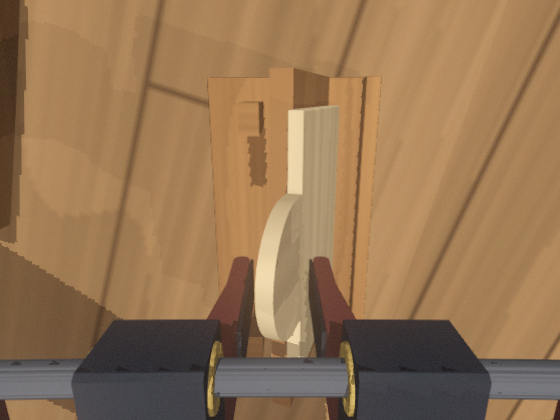

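```bash
python3 -m jog '0 0 0 0;0 0 0 0;0 0 0 0;0 0 .01 0;0 0 .02 0;0 0 .03 0;0 0 .03 0;0 0 .03 0;-.01 .03 .02 0;-.01 .04 0 0;-.01 .04 0 0;0 .04 0 0;0 .04 0 0;0 .04 0 0' .35; python3 st.py
python3 - <<'E'
from h import *
f=grab_frame('scene');save('s17',f);f=grab_frame('top');save('t17',f)
a=cv2.imread('pics/s17.png');cv2.imwrite('pics/z17.png',cv2.resize(a[270:420,130:260],None,fx=5,fy=4,interpolation=cv2.INTER_CUBIC))
a=cv2.imread('pics/t17.png');cv2.imwrite('pics/zt17.png',cv2.resize(a[130:240,220:480],None,fx=3,fy=4,interpolation=cv2.INTER_CUBIC))
E
```

```text
time: 17.32
position: [0.4874, 0.0176, 0.2863]
tcp_rot: [[-0.289, 0.957, 0.006], [0.957, 0.289, 0.006], [0.004, 0.007, -1.0]]
wrist_force: [1.2, 0.3, 0.0]
width: 0.057
stand x,y 0.0044 0.2363 z 0.2863 F [1.2 0.3 0. ] zax [ 0.006  0.006 -1.   ] yaw 16.82 0.057018691052981456 17.3167
```

View pics/z17.png

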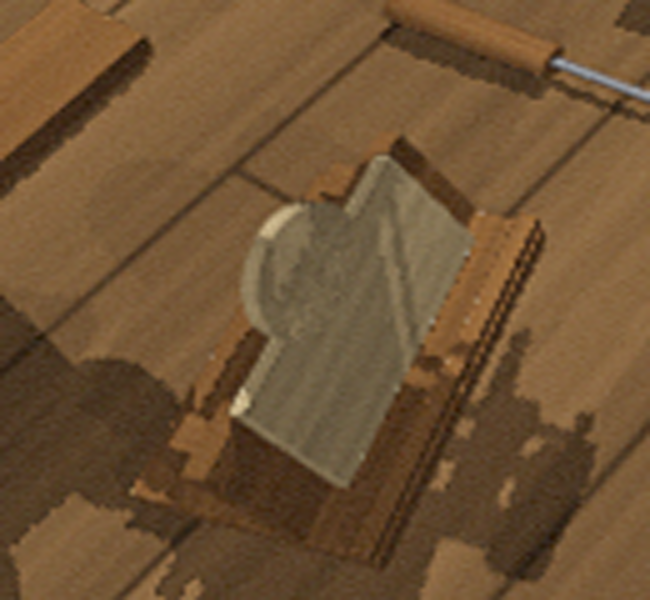

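View pics/s17.png

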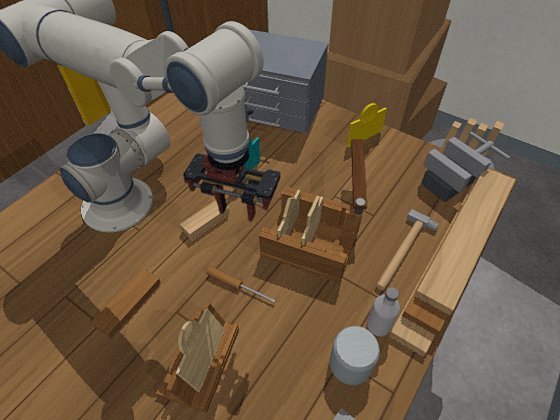

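View pics/zt17.png

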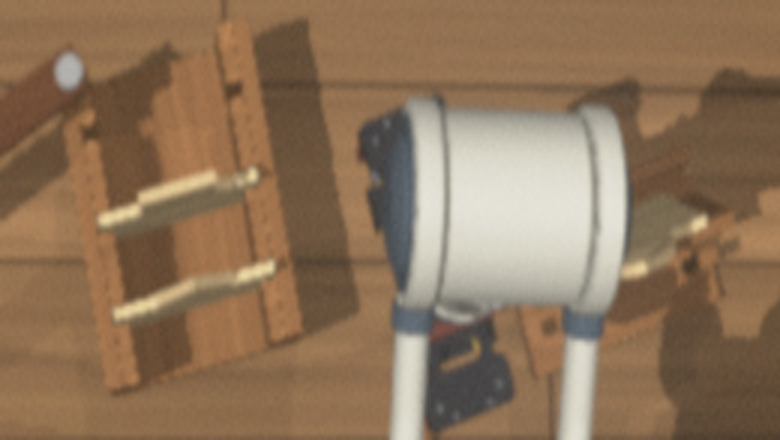

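```bash
python3 -m jog '-.01 .03 0 0;-.01 .03 0 0;-.01 .03 0 0;-.01 .03 0 0;-.01 .03 0 0;-.01 .03 0 0;0 0 0 0'; 
python3 - <<'E'
from h import *
from fit import *
f=grab_frame('scene');save('s18',f);f=grab_frame('top');save('t18',f)
a=cv2.imread('pics/t18.png');cv2.imwrite('pics/zt18.png',cv2.resize(a[150:235,375:480],None,fx=7,fy=7,interpolation=cv2.INTER_CUBIC))
a=cv2.imread('pics/s18.png');cv2.imwrite('pics/zs18.png',cv2.resize(a[290:420,150:250],None,fx=6,fy=4.5,interpolation=cv2.INTER_CUBIC))
q=np.array([.5545,-.209,.3065]);L=.314
u=np.array([-np.sin(L),0,np.cos(L)]);n=np.array([np.cos(L),0,np.sin(L)])
for nm,h,y,th in [('bottom-y front',0,-.075,.008),('bottom+y front',0,.075,.008),('shoulder-y back',.1,-.075,0),('shoulder+y back',.1,.075,0),('shoulder -y front',.1,-.075,.008),('shoulder+y front',.1,.075,.008),('tip back',.145,0,0)]:
    P=W(q,np.array([0,.0045+y,.02])+u*h+n*th)
    a,b=proj(load('t18'),P),proj(load('s18'),P)
    print(nm,'topzoom',np.round([(a[0]-375)*7,(a[1]-150)*7]),'scenezoom',np.round([(b[0]-150)*6,(b[1]-290)*4.5]))
E
```

```text
time: 18.0
position: [0.4253, 0.2057, 0.2907]
tcp_rot: [[-0.296, 0.955, 0.01], [0.955, 0.296, 0.006], [0.003, 0.011, -1.0]]
wrist_force: [0.0, 0.1, -0.4]
width: 0.0568
bottom-y front topzoom [467. 186.] scenezoom [296. 463.]
bottom+y front topzoom [144. 289.] scenezoom [450. 182.]
shoulder-y back topzoom [567. 244.] scenezoom [149. 378.]
shoulder+y back topzoom [226. 354.] scenezoom [327.  85.]
shoulder -y front topzoom [563. 225.] scenezoom [168. 382.]
shoulder+y front topzoom [221. 335.] scenezoom [345.  87.]
tip back topzoom [441. 320.] scenezoom [184. 180.]
```

View pics/zt18.png

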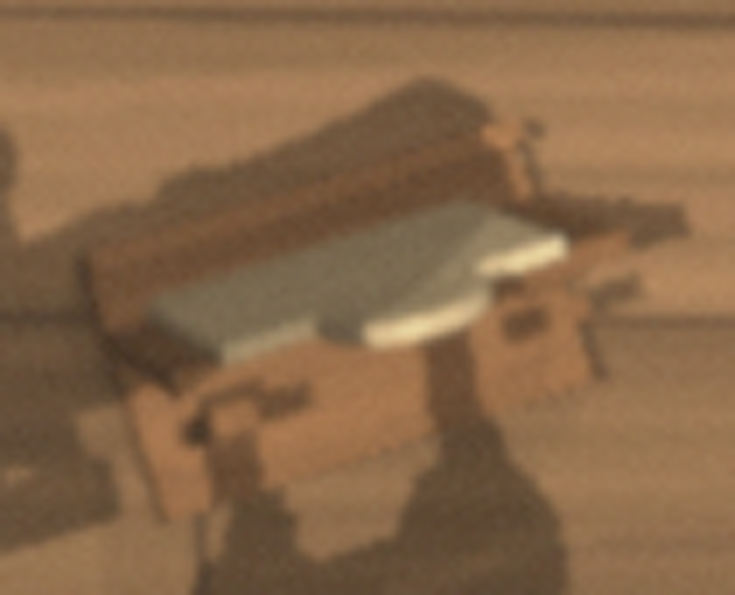

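View pics/zs18.png

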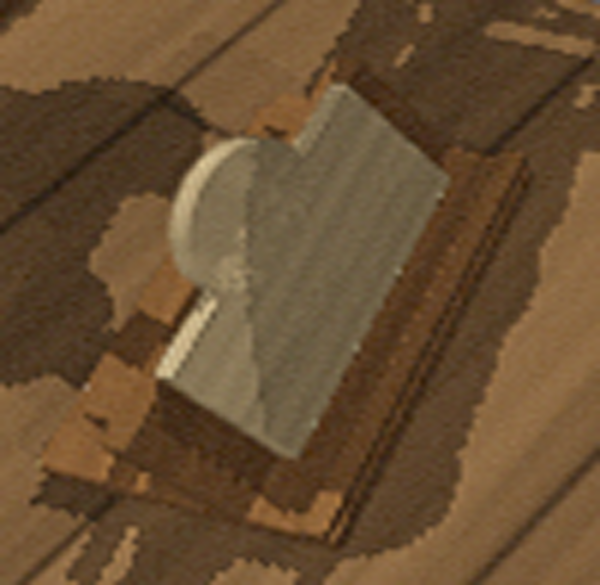

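View pics/t18.png

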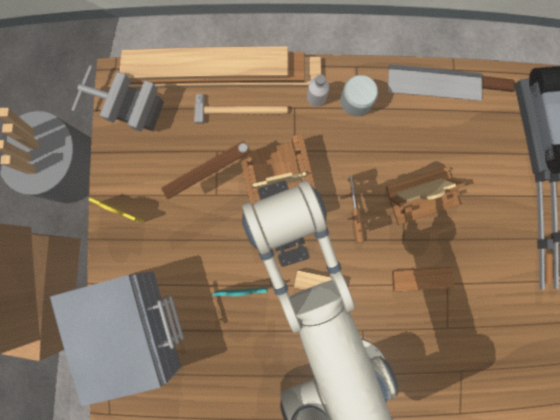

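```bash
python3 -c "
from rig import robot
print(robot.close_job())"
```

```text
the job is handed in; nothing more can be done
None
```

I swung the keeper to about 1.2–1.3 rad by the top view and left it open. I then lifted the rounded template out of the far slot and stood it on the stand's ledge, rounded end up, leaning on the board. The robot clock read about 18 s of the 64 s, and I handed the job in with the gripper clear of everything.

**What went wrong on the way:** on my first lean I pushed the top past flat, so the bottom edge slid about 8 mm out from the board's foot. I tipped it back upright between the fingers, gripped it again, reset its bottom edge against the foot and leaned it a second time, more gently. It was not dropped.

**Last checks:**
- **Leaning flat:** in the scene view, the template's corners lie within about 1.5 px of where a flat lean on the board would put them. The top view disagrees by 1–2 px (3–5 mm) at the bottom edge. That is about the size of my earlier fit errors in that view, so I took it as flat. I had no direct contact measurement of flatness.
- **On the ledge:** the template is wholly on the ledge, about 4 mm off centre.
- **Other templates:** the squared and pointed ones are still in their slots, and I did not touch the look-alikes.
- **Forces:** the highest I saw was about 31 N, when the template first touched the ledge.

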